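# Fit the worm-drive clamp to the fume extractor's intake stub

### The arm

A 6-joint arm with a two-finger parallel gripper is mounted at the origin on the work surface. World frame = base frame: x ahead of the robot, y to its left, z up, the work surface at z = 0. Lengths are in m, angles in rad, forces in N, time in s.
With the tool pointing down it reaches from about 0.225 to 0.725 m from the base axis. Payload 3.1 kg.
Tool frame: the origin (TCP) lies at the very end of the fingers, on their centre line; the grasp point (between the pads) lies env.hold_point_z behind it (env.hold_point_z is the distance from the TCP to the grasp point, in m); z points along the fingers, y is the direction in which the jaws open and shut (so a half turn about z gives the same grasp; the last joint's range is limited). The gripper opens to 85 mm and grips with 20 to 120 N. Pads are 22 mm wide; open, the fingers measure 114 mm over their backs; the gripper's body (76 mm by 85 mm) begins 54 mm behind the grasp point. The pads swing forward as they close: fully open they stand 13 mm farther back than shut.
Start: joints at [1.116, 0.048, 0.099, 1.622, 0, 1.443], TCP at [0.169, 0.497, 0.231] pointing down, gripper open.
Joint ranges: [-2.91, 2.91], [-0.99, 1.94], [-1.21, 1.42], [-2.12, 2.29], [-1.49, 1.47], [-3.14, 3.14]. Speed limits (rad/s): [2.79, 2.79, 3.14, 3.14, 3.14, 3.14].

### API

Orientations are given as a rotation vector (axis times angle).
In Python, from workcell import env gives the robot as it stands. The module is installed in compiled form; this text tells all that it offers.
- The arm moves only by the tool play_rows, never from a script. Its argument "targets" is a list of rows, each a list of 6 numbers: the shift along the world's x, y, z normalised to -1 to 1, where 1 is 250 mm, then the turn, a rotation vector about the world's x, y, z normalised to -1 to 1, where 1 is pi/4 rad. In form: [[x, y, z, wx, wy, wz], ...]. A call has 1 to 20 rows; each row shifts and turns the commanded pose from where the row before left it; what a row does not reach is not made up. A row lasts 1/10 s, in which the tool goes at most 50 mm and 8.59 degrees, less where a joint would pass 70% of its speed; a pose out of reach is approached as far as the arm can. A call with a number of a shift or a turn outside -1 to 1 is refused whole. A call with a gripper value outside its range is refused whole. "hand" is the opening, from -1 (shut) to 1 (fully open), set as the call begins (left out, the last holds). The fingers move at their own pace and stop on an object; the grip force is fixed at half the most. Time passes only in rows, so rows that do not move let the fingers close. It gives the time, the measured TCP pose, the force and the opening at its end, in the units of the state.
- env.get_state(): the state, without advancing time (a new reading comes with each control period).
- env.capture(name): name is "side" or "top" or "wrist"; returns the picture (400x640x3 uint8, red, green, blue); there is no depth.
- env.calibration(name): a dict with "fx", "fy", "cx", "cy" (pixels), "distortion" ([k1, k2, p1, p2, k3] as OpenCV has them; the pictures are not rectified), "camera_from_world" (4x4, takes a point from world to camera coordinates). Camera axes: x right, y up, looking along -z (the intrinsics and any distortion apply to the point x, -y, -z); pixel columns grow to the right and rows downward; lengths in m; the calibration is good to about 2 mm. A picture is of the moment at which its call begins: read the wrist's pose just before it. calibration takes no time and is no camera call; for the wrist camera it gives the pose at the moment of the call.
- env.close_job(): hands the job in, once; it reports no verdict.
The state is a dict: "t": time; "joints": joint angles; "joint_vel": joint speeds; "tau": joint torques, N m; "position": TCP position; "orientation": TCP orientation; "force": force on the tool from outside, world axes, zero at the start; "moment": the same for the moment, N m; "finger_gap": opening from 0.0 (shut) to 1.0 (fully open).
Only numpy, scipy, OpenCV 4.12 (cv2) and the standard library are available. Lean on these libraries where they do the work, as an engineer would, in place of code of your own. Each camera call takes 0.05 s, during which the arm holds its last target. There are 200 camera calls.

### The job

Take the clamp with the orange thumb key out of the rack, slide it over the fume extractor's intake pipe and the barbs of its stub until it stands against the flange, its housing over the small rest, and turn the key clockwise until the band is snug: clearly stiffer to turn than when running free, and still snug when let go. Do not ram the pipe or the flange and do not force the screw, the slotted stub cracks; leave the other clamps and everything else on the bench alone, and let go of the clamp at the end.

Things in the scene. Friction and masses are not known exactly. Their poses are not given: they have to be found in the camera images.
- clamp_house (a point): Centre of the steel housing of the clamp with the orange key, on the screw's axis. The housing is 25 mm (x) by 12 mm (y) by 28 mm (z). Axes turn with the clamp: z up along the screw, y along the axis of the band's ring; the ring sits on the +x side, its centre level with this point. Stands upright in one of the rack's slots (which one varies), 42 mm above the bench.
- clamp_key_mid (a point): Centre of the orange thumb key: an upright flat blade 26 mm wide (its x), 9 mm thick (its y, the direction to grip across), 26 mm tall, on a steel shank 53 mm straight above clamp_house. It is the handle of the clamp and turns with the screw about the vertical; where it points at the start varies. Clockwise from above tightens.
- clamp_key: The thumb key and screw, origin and axes as clamp_key_mid. Running free it takes 0.25 N m (turn slowly to read it; at rest it reads less); it stays where it is left and keeps the clamp square in the hand against small loads. From the start 3.3 to 5.8 rad clockwise in all make it snug. As the band grips, the torque climbs by some 0.3 N m per radian: snug is about 0.4 N m; from 0.5 N m the stub cracks.
- clamp: The whole clamp, 95 to 135 g; origin under the housing, 14 mm below clamp_house, same axes. The band is 14 mm wide (y), 2 to 3 mm thick. The near inner face of its ring is 16 mm to +x of the screw's axis, the ring's centre 16 mm plus its inner radius. That radius is 27 to 29 mm at the start and shrinks 1 mm per rad of tightening; the clamp may shift some mm as it closes.
- stub_seat (a point): Point on the stub's axis at the flange's face; the axis is level, 115 mm above the bench. y points out along stub and pipe, z up. The clamp goes with its axes parallel to these, housing on the -x side; band against the flange puts clamp_house 7 mm from the flange in y, and about 40 mm to -x of the axis when snug (43 to 45 mm when the slack ring is centred).
- stub: Black slotted plastic stub, radius 24 mm, 46 mm long; origin and axes as stub_seat. Its two barbs, radius 25.6 mm, have their steep backs 21 and 35 mm from the flange. The fingers between its slots give by about 0.006 mm per N under the band.
- rest_top (a point): Centre of the top of the small rest on the flange that carries the clamp's housing: 30 mm (x) by 20 mm (y) and a lip that slopes down to 27 mm from the flange; 16.5 mm lower than the stub's axis and so 2.5 mm under the housing of a level clamp. A slack clamp that is let go there stays upright on it. Axes as stub_seat.
- flange: Grey plastic flange (reaches 28 mm above the axis) with the rest; origin and axes as stub_seat. Behind it a duct of 31 mm radius runs 96 mm back to the cabinet.
- pipe: Bare aluminium intake pipe pushed into the stub, radius 20 mm; origin on the axis, 46 mm from the flange, where the pipe leaves the stub; axes as stub_seat.
- pipe_end (a point): Centre of the open end of the intake pipe, 80 mm from the flange; axes as stub_seat.
- extractor: The white fume extractor cabinet, 300 mm (x) by 260 mm (y) by 246 mm; origin under its centre; the stub leaves its +y side.
- rack: Blue clamp rack, 118 mm (x) by 214 mm (y), 40 mm high; origin under its middle. Three slots 75 mm apart along its y. The clamps' axes are parallel to the rack's, housings to its -x side on a ledge 28 mm above the bench, screws 20 mm to -x of its middle. Slot walls leave 1.5 mm either side of a band and reach 12 mm above the ledge: lift a clamp straight up by 35 mm or more.
- spare_small: Spare clamp, ring radius 15 mm, black key; stands in another slot. Leave it. Origin under its housing.
- spare_medium: Spare clamp, ring radius 20 mm, blue key; stands in another slot. Leave it. Origin under its housing.
- tape_white: Roll of white tape lying flat, radius 52 mm, 25 mm high; origin under its centre.
- tape_grey: Roll of grey tape lying flat, radius 47 mm, 19 mm high; origin under its centre.
- connector_a: Silver cable connector standing upright, 19 mm thick, 62 mm tall; origin under its centre.
- connector_b: Black cable connector standing upright, 19 mm thick, 62 mm tall; origin under its centre.
- solder_reel: Reel of solder standing upright, radius 25 mm, 40 mm tall; origin under its centre.
- flux_bottle: Small white bottle with a red cap, radius 17 mm, 75 mm tall; origin under its centre.
There are look-alikes about, which are no part of the job. What is shaped like the clamp but yellow is not meant.

How it is judged:
By the outcome, as a careful person would: the job done as asked, in the order asked, and still so for the second after the job is handed in, with the robot touching nothing.
It also fails if it takes over 64 s, if anything falls off the work surface, if the arm or the gripper's body presses on something with over 40 N, if the wrist force passes 120 N, or if a joint passes its speed limit or range.

## Working session

There is one attempt and no reset: what is moved stays moved. The work goes in short steps, Python scripts to look and compute and a tool call to move; the robot and the scene stay as the last step left them, time stands still between calls to the robot, and variables do not carry over. Pictures are saved under pics/ and viewed, about 8 in all and at most 12, crops included, and the job is handed in when it is done.

Besides the shell and the picture viewer there is one more tool, called after "Emit:" as name(argument=value, ...), one argument or row to a line, values as JSON. play_rows: Moves the arm, as the interface text tells. Scaled input: -1 to 1 covers 250 mm each way for a shift and pi/4 rad each way for a turn. Its arguments: {"type":"object","properties":{"targets":{"type":"array","items":{"type":"array","items":{"type":"number","minimum":-1,"maximum":1}}},"hand":{"type":"number"}},"required":["targets"]}

```bash
mkdir -p pics
cat > h.py <<'E'
import numpy as np, cv2
from workcell import env
from scipy.spatial.transform import Rotation as R
def save(cam,name,crop=None,s=1):
    im=env.capture(cam)
    np.save('pics/'+name+'.npy',im)
    cropsave(im,name,crop,s); return im
def cropsave(im,name,crop=None,s=1):
    if crop: a,b,c,d=crop; im=im[b:d,a:c]
    im=cv2.resize(im,None,fx=s,fy=s,interpolation=cv2.INTER_CUBIC)
    cv2.imwrite('pics/'+name+'.png',im[:,:,::-1])
def K(c):
    return np.array([[c['fx'],0,c['cx']],[0,c['fy'],c['cy']],[0,0,1.]]),np.array(c['distortion'],float)
def ray(c,uv):
    k,d=K(c); p=cv2.undistortPoints(np.array([[uv]],float),k,d)[0,0]
    M=np.array(c['camera_from_world']); Rm=M[:3,:3]; o=-Rm.T@M[:3,3]
    v=Rm.T@np.array([p[0],-p[1],-1.]); return o,v/np.linalg.norm(v)
def onz(c,uv,z):
    o,v=ray(c,uv); return o+v*(z-o[2])/v[2]
def proj(c,P):
    k,d=K(c); M=np.array(c['camera_from_world']); q=M[:3,:3]@np.array(P,float)+M[:3,3]
    return cv2.projectPoints(np.array([[q[0],-q[1],-q[2]]]),np.zeros(3),np.zeros(3),k,d)[0][0,0]
def tri(obs):
    A=np.zeros((3,3));b=np.zeros(3)
    for c,uv in obs:
        o,v=ray(c,uv);Pm=np.eye(3)-np.outer(v,v);A+=Pm;b+=Pm@o
    return np.linalg.solve(A,b)
E
python3 - <<'E'
from h import *
print(env.get_state(), env.hold_point_z)
for n in ('side','top','wrist'):
    c=env.calibration(n); print(n,c)
a=save('top','top0'); b=save('side','side0')
E
```

```text
{'t': 0.0, 'joints': array([ 1.11621778e+00,  4.87402606e-02,  9.75429094e-02,  1.62197880e+00,
       -1.09258839e-05,  1.44302348e+00]), 'joint_vel': array([ 0.00070322,  0.00064268,  0.00180837,  0.00011485, -0.00081906,
       -0.00061498]), 'tau': array([-2.18248347e-04, -3.38789928e+01,  3.20012641e+01,  2.04888411e-02,
       -1.02787208e-04,  6.38110791e-06]), 'position': array([0.16826164, 0.49664922, 0.23009507]), 'orientation': array([-0.51095402, -3.09907907,  0.00358502]), 'force': array([-0.13535979,  0.44503835,  0.20040694]), 'moment': array([-0.00199811, -0.01400133,  0.00213944]), 'finger_gap': 0.9992649819655033} 0.0187
side {'fx': 361.4029929489875, 'fy': 361.4029929489875, 'cx': 326.1264300225285, 'cy': 204.6588386825921, 'distortion': array([-0.06431028,  0.        ,  0.        ,  0.        ,  0.        ]), 'camera_from_world': array([[ 8.69224673e-01, -4.94416903e-01,  6.27315348e-04,
        -4.36331947e-01],
       [ 3.81788289e-01,  6.72019604e-01,  6.34529239e-01,
        -3.03404414e-01],
       [-3.14143549e-01, -5.51308969e-01,  7.72898604e-01,
        -
[... 332 characters left out ...]
00410892, -0.99997759,  0.00528537,  0.05298157],
       [ 0.98057143, -0.00299249,  0.19613955, -0.52517472],
       [-0.19611934,  0.00598861,  0.98056175, -1.04785925],
       [ 0.        ,  0.        ,  0.        ,  1.        ]])}
wrist {'fx': 279.18386141341995, 'fy': 279.18386141341995, 'cx': 314.53302212281216, 'cy': 200.80108960492166, 'distortion': array([-0.04260936,  0.        ,  0.        ,  0.        ,  0.        ]), 'camera_from_world': array([[ 0.32130902,  0.94696872, -0.0032795 , -0.52351767],
       [-0.91364978,  0.30908946, -0.26402231,  0.0340503 ],
       [-0.24900722,  0.08782906,  0.964511  , -0.37868822],
       [ 0.        ,  0.        ,  0.        ,  1.        ]])}
```

View pics/top0.png

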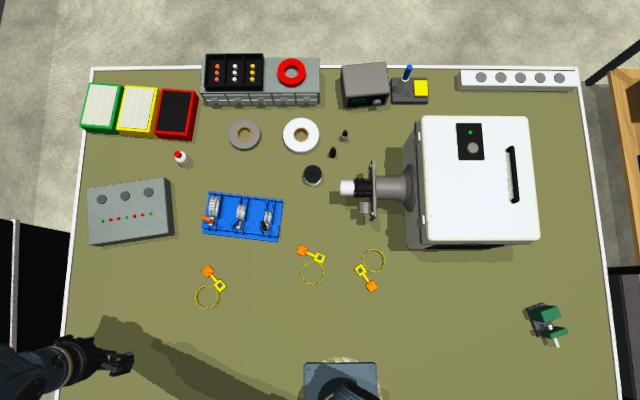

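View pics/side0.png

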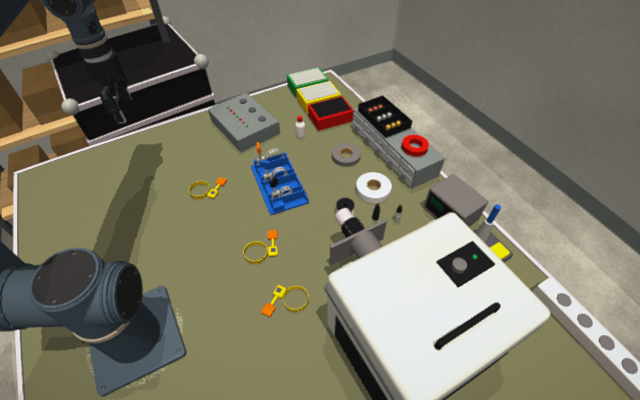

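Run:
```python
from h import *
t=np.load('pics/top0.npy');s=np.load('pics/side0.npy')
def cr(im,x,y): return cv2.resize(im[y:y+75,x:x+100],None,fx=4,fy=4,interpolation=cv2.INTER_CUBIC)
im=np.vstack([np.hstack([cr(t,193,178),cr(t,330,155)]),np.hstack([cr(s,230,138),cr(s,315,190)])])
cropsave(im,'comp')
```

```text
(no output)
```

View pics/comp.png

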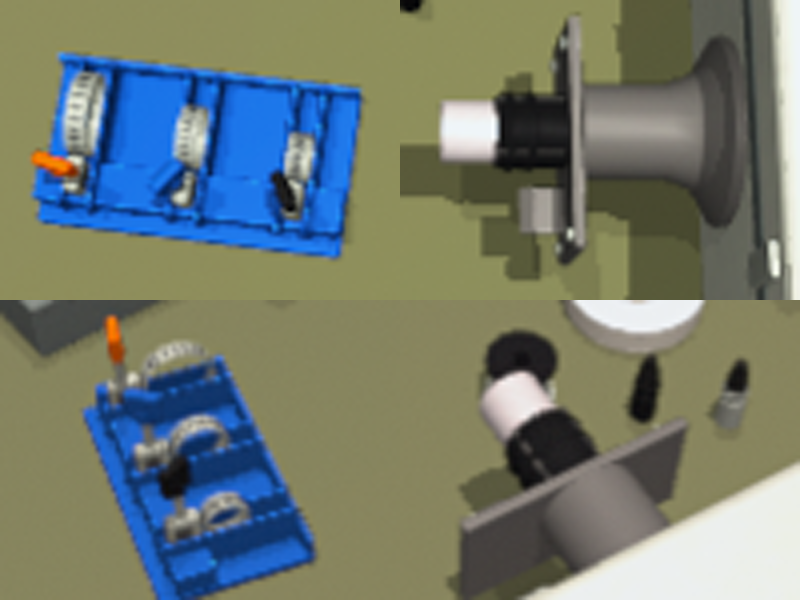

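Run:
```python
from h import *
np.set_printoptions(precision=4,suppress=True)
c=env.calibration('top'); s=env.calibration('side')
T=lambda u,v,x=193,y=178:(x+u/4-.375,y+v/4-.375)
S=lambda u,v,x,y:(x+u/4-.375,y+(v-300)/4-.375)
P=[onz(c,T(*p),.04) for p in [(62,55),(360,90),(340,258),(38,222)]]
for p in P: print(p)
for a,b in((0,1),(3,2),(3,0),(2,1)):
    d=P[b]-P[a]; print(np.linalg.norm(d),np.degrees(np.arctan2(d[1],d[0])))
print('key',tri([(c,T(54,164)),(s,S(115,340,230,138))]), onz(c,T(54,164),.095))
o=lambda u,v:T(u,v,330,155)
for n,p,z in(('pipe end top',(442,130),.115),('e1',(445,102),.13),('e2',(445,160),.115),('flange top far',(574,18),.143),('flange near top',(570,262),.143),('rest c',(537,210),.0985),('rest l',(520,190),.0985),('rest l2',(520,232),.0985),('stub base',(565,133),.115)):
    q=(p[0]-400,p[1]);print(n,onz(c,o(*q),z))
```

```text
[0.5524 0.3582 0.04  ]
[0.527  0.1509 0.04  ]
[0.4113 0.1629 0.04  ]
[0.4361 0.3689 0.04  ]
0.2088696395267583 -96.98366104125161
0.20750159487605158 -96.88187459321055
0.11676419876038359 -5.2524517859772155
0.11636230764995109 -5.920450264562478
key [0.467  0.3436 0.0988] [0.4676 0.3447 0.095 ]
pipe end top [ 0.5459 -0.0038  0.115 ]
e1 [ 0.5608 -0.005   0.13  ]
e2 [ 0.5261 -0.0054  0.115 ]
flange top far [ 0.6126 -0.0875  0.143 ]
flange near top [ 0.4553 -0.0802  0.143 ]
rest c [ 0.4961 -0.0659  0.0985]
rest l [ 0.5094 -0.0551  0.0985]
rest l2 [ 0.4816 -0.0545  0.0985]
stub base [ 0.5437 -0.0834  0.115 ]
```

Run:
```python
from h import *
np.set_printoptions(precision=4,suppress=True)
st=env.get_state(); c=env.calibration('wrist'); M=np.array(c['camera_from_world'])
Rt=R.from_rotvec(st['orientation']).as_matrix(); o=-M[:3,:3].T@M[:3,3]
print('cam pos',o,'in tool',Rt.T@(o-st['position']),'view dir tool',Rt.T@(-M[2,:3]),'up',Rt.T@M[1,:3]); print(Rt)
```

```text
cam pos [0.105  0.5185 0.3726] in tool [ 0.0669  0.     -0.1424] view dir tool [-0.2643 -0.001   0.9644] up [0.9644 0.     0.2643]
[[-0.9471  0.321  -0.0009]
 [ 0.321   0.9471 -0.0019]
 [ 0.0002 -0.0021 -1.    ]]
```

Emit:
play_rows(
  targets=[
    [0.12,-0.06,-0.016,0,0,0.19],
    [0.12,-0.06,-0.016,0,0,0.19],
    [0.12,-0.06,-0.016,0,0,0.19],
    [0.12,-0.06,-0.016,0,0,0.19],
    [0.12,-0.06,-0.016,0,0,0.19],
    [0.12,-0.06,-0.016,0,0,0.19],
    [0.12,-0.06,-0.016,0,0,0.19],
    [0.12,-0.06,-0.016,0,0,0.19],
    [0.12,-0.06,-0.016,0,0,0.19],
    [0.12,-0.06,-0.016,0,0,0.19],
    [0,0,0,0,0,0],
    [0,0,0,0,0,0],
    [0,0,0,0,0,0],
  ],
  hand=1,
)

```text
t: 1.4
position: [0.4677, 0.3475, 0.1911]
orientation: [1.728, -2.623, -0.001]
force: [-0.7, -0.5, -0.5]
finger_gap: 1.002
```

Run:
```python
from h import *
print(env.get_state()['position'],env.get_state()['joints'])
import pickle; pickle.dump(env.calibration('wrist'),open('w1.pkl','wb'))
im=save('wrist','w1'); cropsave(im,'w1',(140,60,540,360),2)
```

```text
[0.46770359 0.34751419 0.19112759] [ 5.23697375e-01  1.94418826e-01  1.79426097e-01  1.55671940e+00
  4.67003349e-04 -6.41439743e-01]
```

View pics/w1.png

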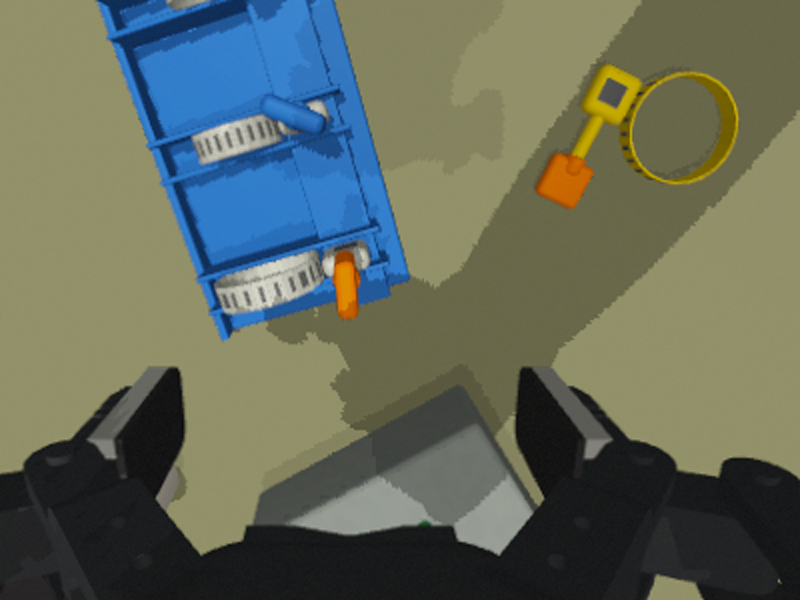

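```bash
cat >> h.py <<'E'
from scipy.optimize import minimize
def boxiou(c,mask,C,half,yaw):
    cs,sn=np.cos(yaw),np.sin(yaw)
    pts=[proj(c,[C[0]+cs*a*half[0]-sn*b*half[1],C[1]+sn*a*half[0]+cs*b*half[1],C[2]+d*half[2]]) for a in(-1,1) for b in(-1,1) for d in(-1,1)]
    h=cv2.convexHull(np.array(pts,np.float32)); S=8
    m=np.zeros((mask.shape[0],mask.shape[1]),np.uint8)
    x0,y0,w,hh=cv2.boundingRect(h); x0-=15;y0-=15;w+=30;hh+=30
    big=np.zeros((hh*S,w*S),np.uint8)
    cv2.fillPoly(big,[np.round(((h[:,0]-[x0,y0])+.5)*S).astype(np.int32)],255)
    sm=cv2.resize(big,(w,hh),interpolation=cv2.INTER_AREA)/255.
    mk=np.zeros((hh,w));ys=slice(max(y0,0),min(y0+hh,mask.shape[0]));xs=slice(max(x0,0),min(x0+w,mask.shape[1]))
    mk[ys.start-y0:ys.stop-y0,xs.start-x0:xs.stop-x0]=mask[ys,xs]
    return np.minimum(sm,mk).sum()/np.maximum(sm,mk).sum()
def orange(im):
    h=cv2.cvtColor(im,cv2.COLOR_RGB2HSV)
    return ((h[...,0]>=4)&(h[...,0]<=17)&(h[...,1]>170)&(h[...,2]>90)).astype(float)
def fitkey(views,x0,half=(.013,.0045,.013),zfix=None):
    def f(p):
        z=zfix if zfix is not None else p[3]
        return -sum(boxiou(c,m,[p[0],p[1],z],half,p[2]) for c,m in views)
    best=None
    for dy in(-.3,-.1,.1,.3):
        x=np.array(x0,float);x[2]+=dy
        sx=np.vstack([x]+[x+np.eye(len(x))[i]*(.2 if i==2 else .004) for i in range(len(x))])
        r=minimize(f,x,method='Nelder-Mead',options=dict(initial_simplex=sx,xatol=1e-5,fatol=1e-5))
        if best is None or r.fun<best.fun:best=r
    return best
E
python3 - <<'E'
from h import *
import pickle
np.set_printoptions(precision=4,suppress=True)
c=pickle.load(open('w1.pkl','rb')); im=np.load('pics/w1.npy'); m=orange(im); m[:, 400:]=0
t=np.load('pics/top0.npy');ct=env.calibration('top');mt=orange(t); mt[:205]*=1; mt[230:]=0; mt[:, :195]=0; mt[:,225:]=0;mt[:205]=0
print(m.sum(),mt.sum())
r=fitkey([(c,m)],[.467,.344,1.2],zfix=.095);print('w',r.x,r.fun,np.degrees(r.x[2]))
r=fitkey([(ct,mt)],[.467,.344,1.2],zfix=.095);print('t',r.x,r.fun,np.degrees(r.x[2]))
r=fitkey([(c,m)],[.467,.344,1.2,.095]);print('wz',r.x,r.fun)
F=lambda u,v:(140+u/2-.25,60+v/2-.25)
for a,b,z in(((100,0),(225,340),.04),((335,0),(408,278),.0),((335,0),(408,278),.028),((197,276),(380,230),.04),((160,182),(352,127),.04),((110,38),(180,17),.04)):
    A=onz(c,F(*a),z);B=onz(c,F(*b),z);d=B-A;print(A,B,np.degrees(np.arctan2(d[1],d[0])))
E
```

```text
283.0 39.0
w [0.4686 0.3462 1.226 ] -0.557437782534 70.242759005433
t [0.4675 0.3449 1.1567] -0.7541719143576828 66.27489614636904
wz [0.4705 0.3502 1.2432 0.0794] -0.584564929028754
[0.5282 0.1807 0.04  ] [0.5504 0.3631 0.04  ] 83.07618417111813
[0.4209 0.219  0.    ] [0.4428 0.3816 0.    ] 82.33681904958831
[0.4226 0.2246 0.028 ] [0.4427 0.3736 0.028 ] 82.3368190495883
[0.5477 0.3237 0.04  ] [0.4465 0.3398 0.04  ] 171.00417017388133
[0.5423 0.2708 0.04  ] [0.4393 0.2852 0.04  ] 172.0442077211214
[0.5321 0.1981 0.04  ] [0.4958 0.2037 0.04  ] 171.2373714393508
```

Run:
```python
from h import *
import pickle
np.set_printoptions(precision=4,suppress=True)
c=pickle.load(open('w1.pkl','rb')); im=np.load('pics/w1.npy')
hsv=cv2.cvtColor(im,cv2.COLOR_RGB2HSV)
for v in range(184,224,3): print(v,[tuple(hsv[v,u]) for u in range(304,324,2)])
for a in(-1,1):
  for b in (-1,1):
    for d in(-1,1):
      y=np.radians(69);print(a,b,d,proj(c,[.4686+np.cos(y)*a*.013-np.sin(y)*b*.0045,.3462+np.sin(y)*a*.013+np.cos(y)*b*.0045,.095+d*.013]))
```

```text
184 [(np.uint8(106), np.uint8(47), np.uint8(120)), (np.uint8(34), np.uint8(19), np.uint8(108)), (np.uint8(45), np.uint8(10), np.uint8(50)), (np.uint8(165), np.uint8(9), np.uint8(54)), (np.uint8(35), np.uint8(19), np.uint8(82)), (np.uint8(30), np.uint8(20), np.uint8(89)), (np.uint8(33), np.uint8(23), np.uint8(100)), (np.uint8(35), np.uint8(24), np.uint8(118)), (np.uint8(33), np.uint8(21), np.uint8(149)), (np.uint8(35), np.uint8(23), np.uint8(124))]
187 [(np.uint8(30), np.uint8(20), np.uint8(115)), (np.uint8(33), np.uint8(22), np.uint8(114)), (np.uint8(12), np.uint8(192), np.uint8(137)), (np.uint8(13), np.uint8(255), np.uint8(143)), (np.uint8(14), np.uint8(255), np.uint8(144)), (np.uint8(13), np.uint8(255), np.uint8(137)), (np.uint8(13), np.uint8(195), np.uint8(127)), (np.uint8(33), np.uint8(20), np.uint8(138)), (np.uint8(32), np.uint8(19), np.uint8(179)), (np.uint8(32), np.uint8(19), np.uint8(187))]
190 [(np.uint8(32), np.uint8(17), np.uint8(195)), (np.uint8(28), np.uint8(16), np.uint8(204)), (np.uint8(14), np.uint8(255), np.uint8(144)), (np.uint8(14), np.uint8(255), np.uint8(140)), (
[... 4885 characters left out ...]
int8(74), np.uint8(104))]
223 [(np.uint8(30), np.uint8(76), np.uint8(104)), (np.uint8(30), np.uint8(74), np.uint8(104)), (np.uint8(30), np.uint8(74), np.uint8(104)), (np.uint8(29), np.uint8(78), np.uint8(105)), (np.uint8(30), np.uint8(78), np.uint8(105)), (np.uint8(30), np.uint8(74), np.uint8(104)), (np.uint8(30), np.uint8(76), np.uint8(104)), (np.uint8(30), np.uint8(75), np.uint8(105)), (np.uint8(30), np.uint8(73), np.uint8(105)), (np.uint8(29), np.uint8(76), np.uint8(104))]
-1 -1 -1 [307.4127 184.5646]
-1 -1 1 [306.6498 191.0308]
-1 1 -1 [317.1961 184.185 ]
-1 1 1 [317.4945 190.6126]
1 -1 -1 [308.6833 211.5497]
1 -1 1 [308.0776 220.6699]
1 1 -1 [318.2147 211.1896]
1 1 1 [318.6109 220.2757]
```

```bash
sed -i 's/<=17)/<=21)/' h.py
python3 - <<'E'
from h import *
import pickle
np.set_printoptions(precision=4,suppress=True)
c=pickle.load(open('w1.pkl','rb')); m=orange(np.load('pics/w1.npy')); m[:, 340:]=0
ct=env.calibration('top');mt=orange(np.load('pics/top0.npy')); mt[230:]=0; mt[:, :195]=0; mt[:,225:]=0;mt[:205]=0
for n,v,z in(('w',[(c,m)],.095),('t',[(ct,mt)],.095),('both',[(c,m),(ct,mt)],.095),('wz',[(c,m)],None)):
    r=fitkey(v,[.467,.344,1.2]+([.095] if z is None else []),zfix=z);print(n,r.x,r.fun,np.degrees(r.x[2]))
st=env.get_state();Rt=R.from_rotvec(st['orientation']).as_matrix();print(np.degrees(np.arctan2(Rt[1,0],Rt[0,0]))-180, st['position'])
E
```

```text
w [0.4689 0.3468 1.2174] -0.8268348292880024 69.75303134986974
t [0.4675 0.3449 1.1567] -0.7541719143576828 66.27489614636904
both [0.4682 0.3457 1.1951] -1.562090872994391 68.47513887877822
wz [0.4707 0.3505 1.2435 0.0774] -0.8824492641854274 71.24745309038859
-293.1996648573667 [0.4676 0.3477 0.1914]
```

Emit:
play_rows(
  targets=[
    [0.001,-0.007,-0.09,0,0,0.06],
    [0,0,-0.09,0,0,0],
    [0,0,-0.09,0,0,0],
    [0,0,-0.09,0,0,0],
    [0,0,-0.06,0,0,0],
    [0,0,-0.03,0,0,0],
    [0,0,0,0,0,0],
    [0,0,0,0,0,0],
  ],
  hand=1,
)

```text
t: 2.25
position: [0.4692, 0.346, 0.0799]
orientation: [-1.79, 2.58, -0.0]
force: [0.2, -0.3, 0.1]
finger_gap: 0.999
```

Emit:
play_rows(
  targets=[
    [0,0,0,0,0,0],
    [0,0,0,0,0,0],
    [0,0,0,0,0,0],
    [0,0,0,0,0,0],
    [0,0,0,0,0,0],
    [0,0,0,0,0,0],
    [0,0,0,0,0,0],
    [0,0,0,0,0,0],
  ],
  hand=-1,
)

```text
t: 3.05
position: [0.4689, 0.346, 0.079]
orientation: [-1.79, 2.581, 0.001]
force: [0.0, 1.8, 1.2]
finger_gap: 0.092
```

Emit:
play_rows(
  targets=[
    [0,0,0.02,0,0,0],
    [0,0,0.04,0,0,0],
    [0,0,0.04,0,0,0],
    [0,0,0.06,0,0,0],
    [0,0,0.06,0,0,0],
    [0,0,0.08,0,0,0],
    [0,0,0.08,0,0,0],
    [0,0,0,0,0,0],
    [0,0,0,0,0,0],
    [0,0,0,0,0,0],
  ],
)

```text
t: 4.05
position: [0.4684, 0.345, 0.1728]
orientation: [1.789, -2.58, 0.0]
force: [-0.2, -0.5, -1.7]
finger_gap: 0.095
```

Run:
```python
from h import *
st=env.get_state();print(st['position'],st['joints'],st['force'],st['moment'],st['finger_gap'])
import pickle; pickle.dump((st,env.calibration('wrist')),open('w2.pkl','wb'))
im=save('wrist','w2'); save('side','side2'); save('top','top2')
cropsave(im,'w2',(140,60,540,360),2)
```

```text
[0.46835095 0.34495989 0.17281229] [ 5.19744447e-01  1.92346416e-01  1.40730949e-01  1.52102612e+00
 -3.29227200e-04 -6.92614141e-01] [-0.19338736 -0.47393877 -1.71503048] [-0.03742287 -0.0599834  -0.03859974] 0.09509915256165449
```

View pics/w2.png

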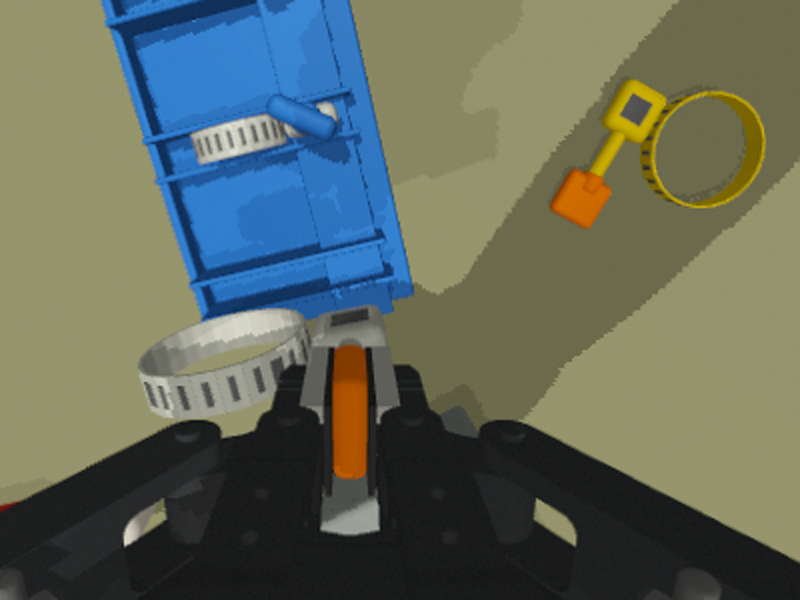

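Emit:
play_rows(
  targets=[
    [0,0,0.06,0,0,0],
    [0,0,0.06,0,0,0],
    [0.014,-0.124,0,0,0,0.01],
    [0.014,-0.124,0,0,0,0.01],
    [0.014,-0.124,0,0,0,0.01],
    [0.014,-0.124,0,0,0,0.01],
    [0.014,-0.124,0,0,0,0.01],
    [0.014,-0.124,0,0,0,0.01],
    [0.014,-0.124,0,0,0,0.01],
    [0.014,-0.124,0,0,0,0.01],
    [0.014,-0.124,0,0,0,0.01],
    [0.014,-0.124,0,0,0,0.01],
    [0,0,-0.06,0,0,0],
    [0,0,-0.06,0,0,0],
    [0,0,-0.06,0,0,0],
    [0,0,-0.02,0,0,0],
    [0,0,0,0,0,0],
    [0,0,0,0,0,0],
    [0,0,0,0,0,0],
  ],
)

```text
t: 6.1
position: [0.5043, 0.0358, 0.1547]
orientation: [-1.89, 2.508, -0.002]
force: [0.6, -0.1, -1.2]
finger_gap: 0.094
```

Run:
```python
from h import *
st=env.get_state();print(st['position'],st['joints'],st['force'],st['moment'],st['finger_gap'])
import pickle; pickle.dump((st,env.calibration('wrist')),open('w3.pkl','wb'))
im=save('wrist','w3'); save('side','side3'); save('top','top3')
cropsave(im,'w3',(60,0,540,360),1.66)
```

```text
[0.50434454 0.03580713 0.15468778] [-6.18311536e-02 -8.02837646e-03 -1.09778334e-01  1.46742582e+00
  9.64464653e-06 -1.35370595e+00] [ 0.64180452 -0.0713606  -1.15263372] [-0.02394043  0.0247427  -0.01132561] 0.09385323354444429
```

View pics/w3.png

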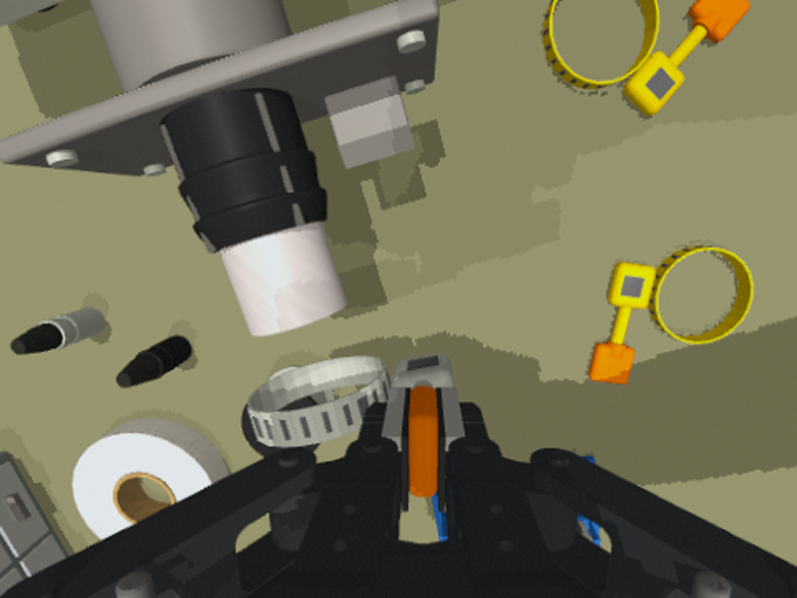

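```bash
cat >> h.py <<'E'
from scipy.optimize import least_squares
def stubframe(p): # x0,y0,yaw
    X=np.array([np.cos(p[2]),np.sin(p[2]),0]);Y=np.array([-X[1],X[0],0]);return np.array([p[0],p[1],.115]),X,Y
def draw(c,im,pts,col,S,off,closed=False):
    q=np.array([proj(c,a) for a in pts]);q=((q+.5-off)*S-.5)
    cv2.polylines(im,[np.round(q*8).astype(np.int32)],closed,col,1,cv2.LINE_AA,3)
def ring(C,X,Y,r,y):
    t=np.linspace(0,2*np.pi,60);return [C+r*np.cos(a)*X+r*np.sin(a)*np.array([0,0,1])+y*Y for a in t]
def clampdraw(c,im,H,yaw,r,S,off):
    X=np.array([np.cos(yaw),np.sin(yaw),0]);Y=np.array([-X[1],X[0],0]);Z=np.array([0,0,1])
    C=H+X*(.016+r)
    for y in(-.007,.007):
        draw(c,im,ring(C,X,Y,r,y),(255,0,0),S,off); draw(c,im,ring(C,X,Y,r+.0025,y),(0,160,255),S,off)
    draw(c,im,[H+X*a*.0125+Y*b*.006+Z*.014 for a,b in((-1,-1),(1,-1),(1,1),(-1,1))],(255,0,255),S,off,True)
def stubdraw(c,im,p,S,off):
    O,X,Y=stubframe(p);Z=np.array([0,0,1])
    for y,r in((.08,.02),(.046,.02),(.035,.0256),(.021,.0256),(0,.024)): draw(c,im,ring(O,X,Y,r,y),(0,255,0),S,off)
    draw(c,im,[O+Z*.028-X*.075,O+Z*.028+X*.075],(255,255,0),S,off)
    B=O-Z*.0165-X*.04
    draw(c,im,[B+X*a+Y*b for a,b in((-.015,0),(.015,0),(.015,.02),(-.015,.02))],(255,255,0),S,off,True)
E
cat > fit3.py <<'E'
from h import *
import pickle
np.set_printoptions(precision=4,suppress=True)
st,c=pickle.load(open('w3.pkl','rb'));im=np.load('pics/w3.npy')
F=lambda u,v:((60+(u+.5)/1.66-.5),((v+.5)/1.66-.5))
L=[(222,252),(236,291),(249,328)];Rr=[(323,224),(334,262),(345,299)]
FE=[(60,142),(200,96),(420,23)]
def res(p):
    O,X,Y=stubframe(p);e=[]
    for s,l in((1,L),(-1,Rr)):
        for q in l:
            o,v=ray(c,F(*q));n=np.cross(v,Y);n/=np.linalg.norm(n); d=np.dot(o-O,n)
            e.append(abs(d)-.02)
    for q in FE: e.append(np.dot(onz(c,F(*q),.143)-O,Y))
    return np.array(e)*1000
r=least_squares(res,[.546,-.083,-.04]);print(r.x,np.degrees(r.x[2]),r.fun)
pickle.dump(r.x,open('stub.pkl','wb'))
E
python3 fit3.py
python3 - <<'E'
from h import *
import pickle
st,c=pickle.load(open('w3.pkl','rb'));im=np.load('pics/w3.npy');p=pickle.load(open('stub.pkl','rb'))
x,y,x2,y2=90,30,350,280; S=2.4
b=cv2.resize(im[y:y2,x:x2],None,fx=S,fy=S,interpolation=cv2.INTER_CUBIC)
H=st['position']+[0,0,-.037]
clampdraw(c,b,H,np.radians(-2.8),.028,S,np.array([x,y])); stubdraw(c,b,p,S,np.array([x,y]))
# side camera overlay inset saved too
cropsave(b,'ov3'); print(b.shape)
E
```

```text
[ 0.5444 -0.0804 -0.0123] -0.7061482185275086 [-0.5754 -0.369  -0.0279  0.0825 -0.3335 -0.6584 -0.1269  0.486  -0.3591]
(600, 624, 3)
```

View pics/ov3.png

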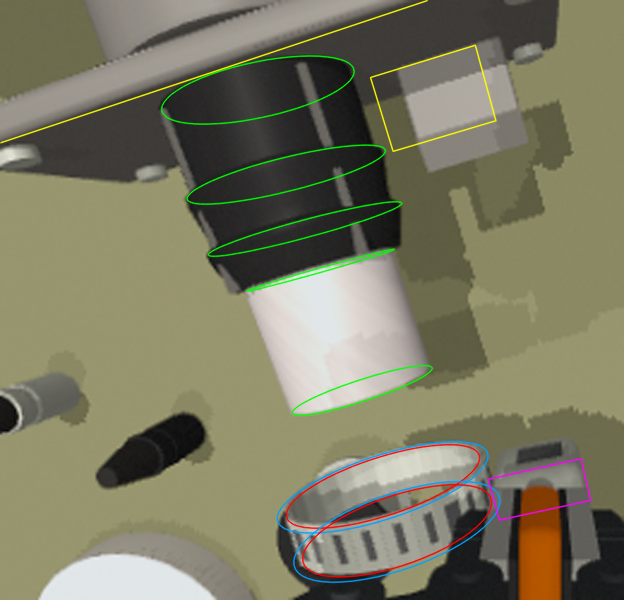

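Run:
```python
from h import *
import pickle
np.set_printoptions(precision=1,suppress=True)
st,c=pickle.load(open('w3.pkl','rb'));p=pickle.load(open('stub.pkl','rb'))
Rt=R.from_rotvec(st['orientation']).as_matrix()
im=np.load('pics/w3.npy');m=orange(im);m[:,360:]=0;m[:200]=0
ys,xs=np.nonzero(m);print('orange',xs.min(),xs.max(),ys.min(),ys.max())
K0=st['position']+[0,0,.016]
for a in(-1,1):
  for d in(-1,1): print(a,d,proj(c,K0+Rt[:,0]*a*.013+np.array([0,0,d*.013])))
H=st['position']+[0,0,-.037]
S=5;out=[]
for cam,n,(x,y),w in(('top','top3',(290,150),80),('side','side3',(300,180),80)):
    cc=env.calibration(cam);I=np.load(f'pics/{n}.npy')
    b=cv2.resize(I[y:y+110,x:x+w],None,fx=S,fy=S,interpolation=cv2.INTER_CUBIC)
    clampdraw(cc,b,H,np.radians(-2.8),.028,S,np.array([x,y])); stubdraw(cc,b,p,S,np.array([x,y])); out.append(b)
cropsave(np.hstack(out),'ov3b')
```

```text
orange 306 323 233 299
-1 -1 [314.2 272.8]
-1 1 [314.1 301. ]
1 -1 [314.2 229.2]
1 1 [314.  250.4]
```

View pics/ov3b.png

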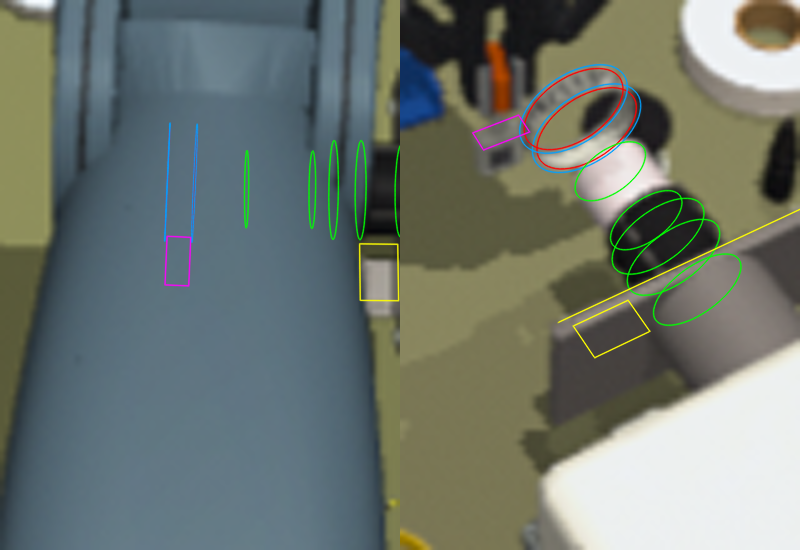

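```bash
cat > fit4.py <<'E'
from h import *
import pickle
np.set_printoptions(precision=4,suppress=True)
st,c3=pickle.load(open('w3.pkl','rb'));p0=pickle.load(open('stub.pkl','rb'))
ct=env.calibration('top')
def silh(c,p,y,r,s):  # 3D tangent point
    O,X,Y=stubframe(p);M=np.array(c['camera_from_world']);o=-M[:3,:3].T@M[:3,3]
    A=O+Y*y;d=o-A;d=d-Y*np.dot(d,Y);D=np.linalg.norm(d);d/=D;n=np.cross(Y,d)
    a=np.arccos(r/D);return A+r*(np.cos(a)*d+s*np.sin(a)*n)
def edge(g,a,b,w=5):  # image pts a (on edge), b (other pt along the edge)
    t=(b-a)/np.linalg.norm(b-a);n=np.array([-t[1],t[0]]);k=np.arange(-w,w+.01,.25)
    q=(a+k[:,None]*n).astype(np.float32)
    v=cv2.remap(g,q[:,:1],q[:,1:],cv2.INTER_LINEAR)[:,0].astype(float);v=cv2.GaussianBlur(v[:,None],(1,7),1.0 if False else 1.2)[:,0]
    dv=np.gradient(v);i=np.argmax(abs(dv));return a+k[i]*n,dv[i]
V={'w':(c3,np.load('pics/w3.npy')),'t':(ct,np.load('pics/top0.npy'))}
def collect(p,cams):
    obs=[]
    for n in cams:
        c,I=V[n];g=cv2.cvtColor(I,cv2.COLOR_RGB2GRAY).astype(np.float32)
        for s in(-1,1):
            for y in np.arange(.050,.077,.004):
                a=proj(c,silh(c,p,y,.02,s));b=proj(c,silh(c,p,y+.003,.02,s));e,d=edge(g,a,b);obs.append((n,'p',s,e,d))
        O,X,Y=stubframe(p);Z=np.array([0,0,1])
        for x in np.r_[-.06:-.03:.004,.03:.06:.004]:
            a=proj(c,O+Z*.028+X*x);b=proj(c,O+Z*.028+X*(x+.003))
            if n=='w' and a.min()>6: e,d=edge(g,a,b,4);obs.append((n,'f',0,e,d))
    return obs
def res(p,obs):
    O,X,Y=stubframe(p);o_=[]
    for n,k,s,e,d in obs:
        c=V[n][0]
        if k=='p':
            o,v=ray(c,e);nn=np.cross(v,Y);nn/=np.linalg.norm(nn);o_.append(abs(np.dot(o-O,nn))-.02)
        else:o_.append(np.dot(onz(c,e,.143)-O,Y))
    return np.array(o_)*1000
for cams in('w','t','wt'):
    p=p0.copy()
    for _ in range(3):
        obs=collect(p,cams);r=least_squares(res,p,args=(obs,),loss='soft_l1',f_scale=.3) if cams!='t' else least_squares(lambda q:res([q[0],p[1],q[1]],obs),[p[0],p[2]],loss='soft_l1',f_scale=.3)
        p=r.x if cams!='t' else np.array([r.x[0],p[1],r.x[1]])
    print(cams,p,np.degrees(p[2]),np.round(res(p,obs),1))
    if cams=='w': pickle.dump(p,open('stub.pkl','wb'))
E
python3 fit4.py
```

```text
w [ 0.5457 -0.0805 -0.0039] -0.22366121982545148 [-0.7 -0.7 -1.  -0.7 -0.7 -0.2 -0.2 -0.6 -0.6 -0.4 -0.6 -0.6 -0.4 -0.4
  0.1 -0.1  0.1 -0.1  0.  -0.1  0.   0.  -0.  -0.1 -0.  -0.1  1.7  1.6
 -0.1 -0.3]
t [ 0.545  -0.0804 -0.0161] -0.9198307396298676 [-1.1 -1.  -1.  -1.  -1.  -1.  -1.  -2.2 -0.9 -1.5 -1.5 -0.9 -1.6 -0.9]
wt [ 0.5457 -0.0805 -0.0041] -0.23733651584871954 [-0.8 -0.8 -1.  -0.5 -0.8 -0.2 -0.2 -0.6 -0.6 -0.5 -0.6 -0.6 -0.5 -0.5
  0.1 -0.   0.1 -0.1  0.1 -0.  -0.  -0.  -0.  -0.1 -0.  -0.1  1.7  1.6
 -0.1 -0.3 -0.6 -1.3 -1.3 -1.3 -1.3 -1.3 -1.3 -1.9 -1.3 -1.3 -1.3 -0.6
 -1.3 -0.6]
```

Emit:
play_rows(
  targets=[
    [-0.008,0,-0.011,0,0,0.056],
    [0,-0.03,0,0,0,0],
    [0,-0.04,0,0,0,0],
    [0,-0.025,0,0,0,0],
    [0,0,0,0,0,0],
    [0,0,0,0,0,0],
    [0,0,0,0,0,0],
  ],
)

```text
t: 6.95
position: [0.5018, 0.0117, 0.1511]
orientation: [-1.944, 2.467, 0.0]
force: [0.4, -0.8, -0.6]
finger_gap: 0.095
```

Run:
```python
from h import *
import pickle
np.set_printoptions(precision=4,suppress=True)
st=env.get_state();c=env.calibration('wrist');im=save('wrist','w4');print(st['position'],st['joints'],st['force'])
I2=save('side','side4'); pickle.dump((st,c),open('w4.pkl','wb'))
p=np.array([.5455,-.0805,-.009]);H=st['position']+[0,0,-.037]
def ov(c,I,x,y,w,h,S,d=True):
    b=cv2.resize(I[y:y+h,x:x+w],None,fx=S,fy=S,interpolation=cv2.INTER_CUBIC)
    if d: clampdraw(c,b,H,p[2],.028,S,np.array([x,y])); stubdraw(c,b,p,S,np.array([x,y]))
    return b
s=env.calibration('side');print(proj(c,H+[.044,0,0]),proj(s,H+[.044,0,0]))
u,v=proj(c,H+[.044,0,0]).astype(int);a,b=proj(s,H+[.044,0,0]).astype(int)
A=np.hstack([ov(c,im,u-65,v-60,130,100,3.0),ov(c,im,u-65,v-60,130,100,3.0,False)])
B=np.hstack([ov(s,I2,a-32,b-25,65,50,6),ov(s,I2,a-32,b-25,65,50,6,False)])
cropsave(np.vstack([A,B]),'ov4');print(A.shape,B.shape)
```

```text
[0.5018 0.0117 0.1511] [-0.1105 -0.0152 -0.124   1.4619  0.0002 -1.4453] [ 0.4486 -0.8189 -0.5791]
[252.6973 239.7663] [339.2344 210.622 ]
(300, 780, 3) (300, 780, 3)
```

View pics/ov4.png

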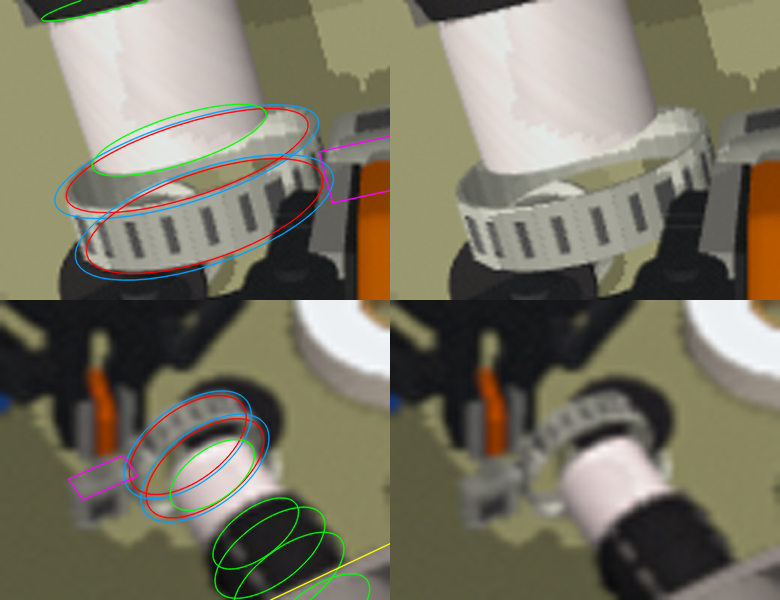

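Emit:
play_rows(
  targets=[
    [0.004,0,0.005,0,0,0],
    [0,-0.024,0,0,0,0],
    [0,-0.024,0,0,0,0],
    [0,-0.024,0,0,0,0],
    [0,-0.024,0,0,0,0],
    [0,-0.024,0,0,0,0],
    [0,-0.024,0,0,0,0],
    [0,0,0,0,0,0],
    [0,0,0,0,0,0],
    [0,0,0,0,0,0],
  ],
)

```text
t: 8.05
position: [0.5028, -0.0242, 0.1523]
orientation: [-1.945, 2.467, 0.0]
force: [0.3, -0.5, -1.2]
finger_gap: 0.093
```

Run:
```python
from h import *
import pickle
np.set_printoptions(precision=4,suppress=True)
st=env.get_state();c=env.calibration('wrist');im=save('wrist','w5');print(st['position'],st['force'],st['moment'])
I2=save('side','side5'); pickle.dump((st,c),open('w5.pkl','wb'))
p=np.array([.5455,-.0805,-.009]);H=st['position']+[0,0,-.0375]
def ov(c,I,x,y,w,h,S,d=True):
    b=cv2.resize(I[y:y+h,x:x+w],None,fx=S,fy=S,interpolation=cv2.INTER_CUBIC)
    if d: clampdraw(c,b,H,p[2],.027,S,np.array([x,y])); stubdraw(c,b,p,S,np.array([x,y]))
    return b
s=env.calibration('side')
u,v=proj(c,H+[.044,0,0]).astype(int);a,b=proj(s,H+[.044,0,0]).astype(int)
A=np.hstack([ov(c,im,u-60,v-60,130,100,3.0),ov(c,im,u-60,v-60,130,100,3.0,False)])
B=np.hstack([ov(s,I2,a-32,b-25,65,50,6),ov(s,I2,a-32,b-25,65,50,6,False)])
cropsave(np.vstack([A,B]),'ov5')
```

```text
[ 0.5028 -0.0242  0.1523] [ 0.3015 -0.5082 -1.1951] [-0.0286  0.0041 -0.0252]
```

View pics/ov5.png

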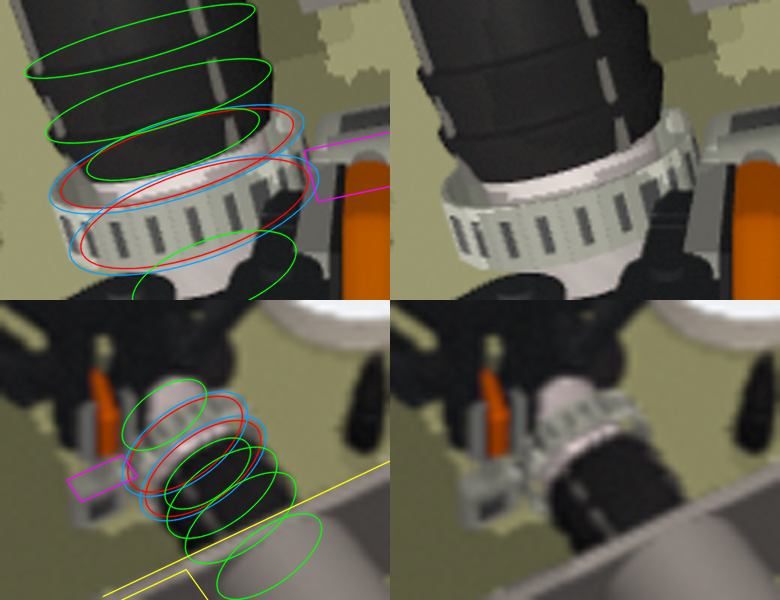

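Emit:
play_rows(
  targets=[
    [0.002,0,0,0,0,0],
    [0,-0.008,0,0,0,0],
    [0,-0.008,0,0,0,0],
    [0,-0.008,0,0,0,0],
    [0,-0.008,0,0,0,0],
    [0,0,0,0,0,0],
    [0,0,0,0,0,0],
  ],
)

```text
t: 8.85
position: [0.5033, -0.0324, 0.1523]
orientation: [-1.944, 2.467, 0.0]
force: [0.6, 1.2, -2.4]
finger_gap: 0.093
```

Emit:
play_rows(
  targets=[
    [0,-0.008,0,0,0,0],
    [0,-0.008,0,0,0,0],
    [0,-0.008,0,0,0,0],
    [0,0,0,0,0,0],
    [0,0,0,0,0,0],
  ],
)

```text
t: 9.35
position: [0.5033, -0.0384, 0.1523]
orientation: [-1.945, 2.467, 0.0]
force: [-0.6, -0.3, -1.0]
finger_gap: 0.095
```

Emit:
play_rows(
  targets=[
    [0,-0.008,0,0,0,0],
    [0,-0.008,0,0,0,0],
    [0,0,0,0,0,0],
    [0,0,0,0,0,0],
  ],
)

```text
t: 9.75
position: [0.5033, -0.0424, 0.1523]
orientation: [-1.945, 2.467, 0.0]
force: [0.6, 0.6, -0.7]
finger_gap: 0.097
```

Emit:
play_rows(
  targets=[
    [0,-0.008,0,0,0,0],
    [0,-0.008,0,0,0,0],
    [0,-0.008,0,0,0,0],
    [0,-0.008,0,0,0,0],
    [0,0,0,0,0,0],
    [0,0,0,0,0,0],
  ],
)

```text
t: 10.35
position: [0.5033, -0.0504, 0.1523]
orientation: [-1.945, 2.467, 0.0]
force: [-0.3, 0.1, -2.0]
finger_gap: 0.096
```

Emit:
play_rows(
  targets=[
    [0,-0.008,0,0,0,0],
    [0,-0.008,0,0,0,0],
    [0,-0.008,0,0,0,0],
    [0,-0.008,0,0,0,0],
    [0,0,0,0,0,0],
    [0,0,0,0,0,0],
  ],
)

```text
t: 10.95
position: [0.5033, -0.0584, 0.1523]
orientation: [-1.945, 2.467, 0.0]
force: [-0.8, -0.2, -0.7]
finger_gap: 0.095
```

Emit:
play_rows(
  targets=[
    [0,-0.008,0,0,0,0],
    [0,-0.008,0,0,0,0],
    [0,-0.008,0,0,0,0],
    [0,0,0,0,0,0],
    [0,0,0,0,0,0],
  ],
)

```text
t: 11.45
position: [0.5033, -0.0644, 0.1523]
orientation: [-1.945, 2.467, 0.0]
force: [0.4, -0.1, -1.2]
finger_gap: 0.097
```

Emit:
play_rows(
  targets=[
    [0,-0.006,0,0,0,0],
    [0,-0.006,0,0,0,0],
    [0,-0.004,0,0,0,0],
    [0,0,0,0,0,0],
    [0,0,0,0,0,0],
  ],
)

```text
t: 11.95
position: [0.5033, -0.0683, 0.1523]
orientation: [-1.945, 2.467, 0.0]
force: [0.4, -0.3, -0.6]
finger_gap: 0.093
```

Emit:
play_rows(
  targets=[
    [0,-0.004,0,0,0,0],
    [0,-0.004,0,0,0,0],
    [0,0,0,0,0,0],
    [0,0,0,0,0,0],
  ],
)

```text
t: 12.35
position: [0.5033, -0.0703, 0.1523]
orientation: [-1.945, 2.467, 0.0]
force: [-0.2, 0.0, -1.7]
finger_gap: 0.095
```

Emit:
play_rows(
  targets=[
    [0,-0.004,0,0,0,0],
    [0,0,0,0,0,0],
    [0,0,0,0,0,0],
  ],
)

```text
t: 12.65
position: [0.5033, -0.0713, 0.1523]
orientation: [-1.945, 2.467, 0.0]
force: [-0.1, 0.1, -1.7]
finger_gap: 0.093
```

Emit:
play_rows(
  targets=[
    [0,-0.004,0,0,0,0],
    [0,0,0,0,0,0],
    [0,0,0,0,0,0],
  ],
)

```text
t: 12.95
position: [0.5033, -0.0722, 0.1523]
orientation: [-1.945, 2.467, 0.0]
force: [-0.2, 0.1, -0.4]
finger_gap: 0.089
```

Emit:
play_rows(
  targets=[
    [0,-0.004,0,0,0,0],
    [0,0,0,0,0,0],
    [0,0,0,0,0,0],
  ],
)

```text
t: 13.25
position: [0.5032, -0.0727, 0.1523]
orientation: [-1.945, 2.466, 0.002]
force: [-0.2, 3.4, -0.8]
finger_gap: 0.095
```

Emit:
play_rows(
  targets=[
    [0,-0.003,0,0,0,0],
    [0,0,0,0,0,0],
    [0,0,0,0,0,0],
  ],
)

```text
t: 13.55
position: [0.5032, -0.0736, 0.1523]
orientation: [-1.945, 2.466, 0.001]
force: [-1.1, 2.8, -1.0]
finger_gap: 0.096
```

Emit:
play_rows(
  targets=[
    [0,-0.003,0,0,0,0],
    [0,0,0,0,0,0],
    [0,0,0,0,0,0],
  ],
)

```text
t: 13.85
position: [0.5031, -0.0744, 0.1522]
orientation: [-1.945, 2.467, 0.001]
force: [-1.3, 5.4, -0.8]
finger_gap: 0.096
```

Emit:
play_rows(
  targets=[
    [0,0.002,0,0,0,-0.05],
    [0.0003,0,0,0,0,-0.05],
    [0.0003,0,0,0,0,-0.05],
    [0.0003,0,0,0,0,-0.05],
    [0.0003,0,0,0,0,-0.05],
    [0.0003,0,0,0,0,-0.05],
  ],
)

```text
t: 14.45
position: [0.5034, -0.0742, 0.1522]
orientation: [1.639, -2.68, -0.001]
force: [-0.6, 4.2, 0.1]
finger_gap: 0.092
```

```bash
cat > s.py <<'E'
from workcell import env
import numpy as np
np.set_printoptions(precision=3,suppress=True)
s=env.get_state();print(s['t'],s['position'],'F',s['force'],'M',s['moment'],'tau6',s['tau'][5],'j6',s['joints'][5],s['joint_vel'][5],s['finger_gap'])
E
python3 s.py
```

```text
14.45 [ 0.503 -0.074  0.152] F [-0.6    4.157  0.063] M [0.964 0.211 0.181] tau6 -0.0060005608247593045 j6 -1.3761555099319376 0.3895703136118777 0.09167983441573999
```

Emit:
play_rows(
  targets=[
    [0.0003,0,0,0,0,-0.1],
    [0.0003,0,0,0,0,-0.1],
    [0.0003,0,0,0,0,-0.1],
    [0.0003,0,0,0,0,-0.1],
    [0.0003,0,0,0,0,-0.1],
    [0.0003,0,0,0,0,-0.05],
    [0.0002,0,0,0,0,-0.05],
  ],
)

```text
t: 15.15
position: [0.504, -0.0741, 0.1522]
orientation: [0.968, -2.988, -0.001]
force: [-0.8, 4.6, -0.9]
finger_gap: 0.097
```

```bash
python3 s.py
```

```text
15.15 [ 0.504 -0.074  0.152] F [-0.803  4.578 -0.874] M [1.077 0.177 0.274] tau6 0.0011130027996841818 j6 -0.9046378298141475 0.38819318082898147 0.0974827593310394
```

Emit:
play_rows(
  targets=[
    [0.0003,0,0,0,0,-0.1],
    [0.0003,0,0,0,0,-0.1],
    [0.0003,0,0,0,0,-0.1],
    [0.0003,0,0,0,0,-0.1],
    [0.0003,0,0,0,0,-0.1],
    [0.0003,0,0,0,0,-0.1],
    [0.0003,0,0,0,0,-0.1],
    [0.0003,0,0,0,0,-0.1],
    [0.0003,0,0,0,0,-0.05],
    [0.0002,0,0,0,0,-0.05],
  ],
)

```text
t: 16.15
position: [0.5048, -0.0737, 0.1522]
orientation: [-0.125, -3.139, -0.002]
force: [-0.9, 5.4, -1.4]
finger_gap: 0.095
```

```bash
python3 s.py
```

```text
16.15 [ 0.505 -0.074  0.152] F [-0.906  5.449 -1.391] M [1.263 0.211 0.286] tau6 0.003180504427291453 j6 -0.1973941957940057 0.3888277524674068 0.09544370925180053
```

Emit:
play_rows(
  targets=[
    [0.0003,0,0,0,0,-0.1],
    [0.0003,0,0,0,0,-0.1],
    [0.0003,0,0,0,0,-0.1],
    [0.0003,0,0,0,0,-0.1],
    [0.0003,0,0,0,0,-0.1],
    [0.0003,0,0,0,0,-0.1],
    [0.0003,0,0,0,0,-0.05],
    [0.0002,0,0,0,0,-0.05],
  ],
)

```text
t: 16.95
position: [0.505, -0.0734, 0.1522]
orientation: [-0.972, -2.986, -0.002]
force: [-1.0, 6.0, 0.3]
finger_gap: 0.093
```

```bash
python3 s.py
```

```text
16.95 [ 0.505 -0.073  0.152] F [-0.999  5.997  0.31 ] M [1.422 0.393 0.257] tau6 0.002488704485585913 j6 0.3527309600084925 0.3888918648460674 0.09326344362675117
```

Emit:
play_rows(
  targets=[
    [0.0003,0,0,0,0,-0.1],
    [0.0003,0,0,0,0,-0.1],
    [0.0003,0,0,0,0,-0.1],
    [0.0003,0,0,0,0,-0.1],
    [0.0003,0,0,0,0,-0.05],
    [0.0002,0,0,0,0,-0.05],
  ],
)

```text
t: 17.55
position: [0.5052, -0.0732, 0.1522]
orientation: [-1.535, -2.738, -0.002]
force: [-2.0, 6.7, 0.3]
finger_gap: 0.091
```

```bash
python3 s.py
```

```text
17.55 [ 0.505 -0.073  0.152] F [-1.986  6.749  0.266] M [1.539 0.409 0.275] tau6 0.001378225424559787 j6 0.7456321655889514 0.3873881848090291 0.09132616255499608
```

Emit:
play_rows(
  targets=[
    [0.0002,0,0,0,0,-0.05],
    [0.0002,0,0,0,0,-0.05],
    [0.0002,0,0,0,0,-0.05],
    [0.0002,0,0,0,0,-0.05],
    [0.0002,0,0,0,0,-0.05],
    [0.0002,0,0,0,0,-0.05],
  ],
)

```text
t: 18.15
position: [0.5054, -0.0732, 0.1522]
orientation: [-1.846, -2.538, -0.002]
force: [-1.4, 5.8, 0.9]
finger_gap: 0.093
```

```bash
python3 s.py
```

```text
18.15 [ 0.505 -0.073  0.152] F [-1.356  5.774  0.901] M [1.49  0.529 0.242] tau6 -0.005064670694991946 j6 0.9814025001185772 0.3883229874623012 0.09341331371658557
```

Emit:
play_rows(
  targets=[
    [0.0002,0,0,0,0,-0.05],
    [0.0002,0,0,0,0,-0.05],
    [0.0002,0,0,0,0,-0.05],
    [0.0002,0,0,0,0,-0.05],
    [0.0002,0,0,0,0,-0.05],
    [0.0002,0,0,0,0,-0.05],
    [0.0002,0,0,0,0,-0.05],
    [0.0002,0,0,0,0,-0.05],
  ],
)

```text
t: 18.95
position: [0.5057, -0.0731, 0.1522]
orientation: [-2.221, -2.218, -0.001]
force: [-3.1, 6.6, 0.7]
finger_gap: 0.094
```

```bash
python3 s.py
```

```text
18.95 [ 0.506 -0.073  0.152] F [-3.122  6.638  0.735] M [1.563 0.617 0.21 ] tau6 -0.0068063677463214844 j6 1.2958435922821263 0.388694897528819 0.09437482828165775
```

Emit:
play_rows(
  targets=[
    [0.0002,0,0,0,0,-0.05],
    [0.0002,0,0,0,0,-0.05],
    [0.0002,0,0,0,0,-0.05],
    [0.0002,0,0,0,0,-0.05],
    [0.0002,0,0,0,0,-0.05],
  ],
)

```text
t: 19.45
position: [0.5059, -0.0731, 0.1522]
orientation: [-2.427, -1.99, -0.0]
force: [-2.7, 6.7, 1.4]
finger_gap: 0.094
```

```bash
python3 s.py
```

```text
19.45 [ 0.506 -0.073  0.152] F [-2.708  6.696  1.444] M [1.562 0.624 0.259] tau6 -0.008024951966945082 j6 1.4922865811891974 0.38872978950359977 0.09437798831365705
```

Emit:
play_rows(
  targets=[
    [0,0,0,0,0,-0.05],
    [0,0,0,0,0,-0.05],
    [0,0,0,0,0,-0.05],
    [0,0,0,0,0,-0.05],
    [0,0,0,0,0,-0.05],
  ],
)

```text
t: 19.95
position: [0.5061, -0.0731, 0.1522]
orientation: [-2.611, -1.742, -0.0]
force: [-2.5, 6.7, 1.0]
finger_gap: 0.095
```

```bash
python3 s.py
```

```text
19.95 [ 0.506 -0.073  0.152] F [-2.47   6.707  1.048] M [1.58  0.5   0.296] tau6 0.011731434788089246 j6 1.6885783484514139 0.38799464910565695 0.09465647040224161
```

Emit:
play_rows(
  targets=[
    [0,0,0,0,0,-0.05],
    [0,0,0,0,0,-0.05],
    [0,0,0,0,0,-0.05],
    [0,0,0,0,0,-0.05],
  ],
)

```text
t: 20.35
position: [0.5062, -0.0732, 0.1522]
orientation: [-2.739, -1.532, -0.0]
force: [-1.9, 5.9, 0.1]
finger_gap: 0.095
```

```bash
python3 s.py
```

```text
20.35 [ 0.506 -0.073  0.152] F [-1.871  5.93   0.132] M [1.578 0.407 0.33 ] tau6 0.04690589499659836 j6 1.8455364637210014 0.38925783420143734 0.09519147400486623
```

Emit:
play_rows(
  targets=[
    [0,0,0,0,0,-0.05],
    [0,0,0,0,0,-0.05],
    [0,0,0,0,0,-0.05],
  ],
)

```text
t: 20.65
position: [0.5063, -0.0732, 0.1521]
orientation: [-2.825, -1.369, -0.0]
force: [-1.2, 7.0, 0.8]
finger_gap: 0.095
```

```bash
python3 s.py
```

```text
20.65 [ 0.506 -0.073  0.152] F [-1.172  7.014  0.818] M [1.484 0.388 0.337] tau6 0.07345084100961685 j6 1.9632857495897353 0.388364848846386 0.09535898472092655
```

Emit:
play_rows(
  targets=[
    [0,0,0,0,0,-0.05],
    [0,0,0,0,0,-0.05],
    [0,0,0,0,0,-0.05],
    [0,0,0,0,0,-0.05],
  ],
)

```text
t: 21.05
position: [0.5064, -0.0732, 0.1521]
orientation: [-2.924, -1.143, -0.0]
force: [-1.4, 5.8, -0.7]
finger_gap: 0.094
```

```bash
python3 s.py
```

```text
21.05 [ 0.506 -0.073  0.152] F [-1.433  5.81  -0.693] M [1.425 0.218 0.339] tau6 0.11225310154259205 j6 2.120202048920794 0.38860687082517303 0.09354074266899583
```

Emit:
play_rows(
  targets=[
    [0,0,0,0,0,-0.05],
  ],
)

```text
t: 21.15
position: [0.5065, -0.0732, 0.1521]
orientation: [-2.945, -1.085, -0.0]
force: [-1.7, 6.1, -0.7]
finger_gap: 0.09
```

```bash
python3 s.py
```

```text
21.15 [ 0.506 -0.073  0.152] F [-1.681  6.137 -0.75 ] M [1.433 0.254 0.415] tau6 0.11769790202379227 j6 2.1594539829886115 0.38883322586576297 0.08972125406494087
```

Emit:
play_rows(
  targets=[
    [0,0,0,0,0,-0.05],
  ],
)

```text
t: 21.25
position: [0.5065, -0.0732, 0.1521]
orientation: [-2.966, -1.027, -0.0]
force: [-0.7, 5.6, -0.4]
finger_gap: 0.091
```

```bash
python3 s.py
```

```text
21.25 [ 0.506 -0.073  0.152] F [-0.722  5.625 -0.374] M [1.442 0.194 0.387] tau6 0.12811692897230387 j6 2.198723397560953 0.3903372979056163 0.09090277123595256
```

Emit:
play_rows(
  targets=[
    [0,0,0,0,0,-0.05],
  ],
)

```text
t: 21.35
position: [0.5065, -0.0733, 0.1521]
orientation: [-2.986, -0.969, -0.0]
force: [-0.5, 6.1, -1.1]
finger_gap: 0.089
```

```bash
python3 s.py
```

```text
21.35 [ 0.507 -0.073  0.152] F [-0.51   6.142 -1.09 ] M [1.45  0.157 0.363] tau6 0.13871630653738976 j6 2.2379068997542118 0.3879907820208279 0.08897276056928013
```

Emit:
play_rows(
  targets=[
    [0,0,0,0,0,-0.05],
  ],
)

```text
t: 21.45
position: [0.5066, -0.0733, 0.1521]
orientation: [-3.004, -0.91, -0.0]
force: [-1.1, 6.0, -1.4]
finger_gap: 0.095
```

```bash
python3 s.py
```

```text
21.45 [ 0.507 -0.073  0.152] F [-1.062  5.965 -1.403] M [1.451 0.175 0.382] tau6 0.14876029919832945 j6 2.2771727180364962 0.3874378520143284 0.09457768192586999
```

Emit:
play_rows(
  targets=[
    [0,0,0,0,0,0],
    [0,0,0,0,0,0],
    [0,0,0,0,0,0],
  ],
)

```text
t: 21.75
position: [0.5066, -0.0733, 0.1521]
orientation: [-3.004, -0.912, -0.0]
force: [-1.0, 5.6, -0.5]
finger_gap: 0.092
```

```bash
python3 s.py
```

```text
21.75 [ 0.507 -0.073  0.152] F [-1.004  5.628 -0.529] M [1.412 0.113 0.324] tau6 0.29457148164510727 j6 2.275876917010879 0.00034250342630060254 0.09212614039698411
```

Emit:
play_rows(
  targets=[
    [0,0,0,0,0,0],
    [0,0,0,0,0,0],
    [0,0,0,0,0,0],
    [0,0,0,0,0,0],
    [0,0,0,0,0,0],
    [0,0,0,0,0,0],
    [0,0,0,0,0,0],
    [0,0,0,0,0,0],
  ],
  hand=1,
)

```text
t: 22.55
position: [0.5068, -0.0744, 0.1523]
orientation: [3.006, 0.912, -0.0]
force: [0.3, -0.3, 0.7]
finger_gap: 0.995
```

Run:
```python
from h import *
import pickle
exec(open('s.py').read())
st=env.get_state();c=env.calibration('wrist');im=save('wrist','w6');s=env.calibration('side');I=save('side','side6')
H=np.array([st['position'][0],-.0735,.115])
a,b=proj(s,H+[.02,0,0]).astype(int)
A=cv2.resize(im,(640,400))[0:300,:][:, :]
B=cv2.resize(I[b-35:b+35,a-53:a+53],(424,280),interpolation=cv2.INTER_CUBIC)
o=np.zeros((580,640,3),np.uint8);o[:300]=A;o[300:,:424]=B;cropsave(o,'v6')
```

```text
22.55 [ 0.507 -0.074  0.152] F [ 0.344 -0.294  0.669] M [ 0.046 -0.068  0.028] tau6 0.0001874472127383342 j6 2.276098166817159 -0.0003552657566013901 0.9949817790803015
```

View pics/v6.png

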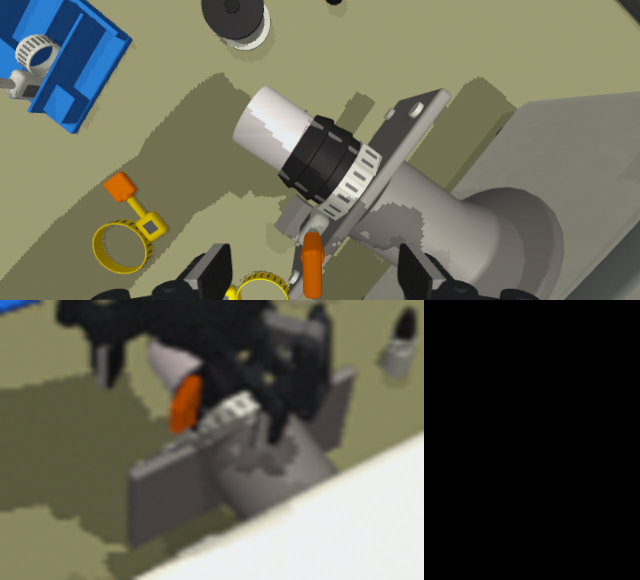

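Emit:
play_rows(
  targets=[
    [0,0,0.04,0,0,0],
    [0,0,0.06,0,0,0],
    [0,0,0.08,0,0,0],
    [0,0,0.1,0,0,0],
    [0,0,0.12,0,0,0],
    [0,0.1,0.04,0,0,0],
    [0,0.1,0,0,0,0],
    [0,0.1,0,0,0,0],
    [0,0.1,0,0,0,0],
    [0,0,0,0,0,0],
    [0,0,0,0,0,0],
    [0,0,0,0,0,0],
  ],
)

```text
t: 23.85
position: [0.5071, 0.025, 0.2631]
orientation: [3.006, 0.911, 0.001]
force: [-0.1, 0.2, -0.5]
finger_gap: 0.999
```

Run:
```python
from h import *
exec(open('s.py').read())
s=env.calibration('side');I=save('side','side7');H=np.array([.5065,-.0735,.115])
im=env.capture('wrist')
a,b=proj(s,H+[.02,0,0]).astype(int)
B=cv2.resize(I[b-35:b+35,a-53:a+53],(424,280),interpolation=cv2.INTER_CUBIC)
o=np.zeros((580,640,3),np.uint8);o[:300]=im[:300];o[300:,:424]=B;cropsave(o,'v7')
```

```text
23.85 [0.507 0.025 0.263] F [-0.104  0.19  -0.504] M [ 0.014  0.013 -0.015] tau6 -0.0018361875117989257 j6 2.470665770197699 0.0017296828783496373 0.9987121448537071
```

View pics/v7.png

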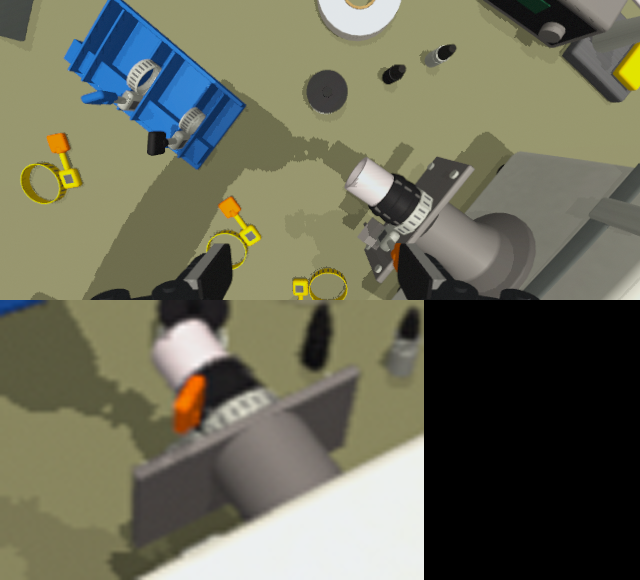

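The clamp sits against the flange with its key upright, the spares are still in the rack, and the gripper is clear. I'm handing in now.

```bash
python3 -c "
from workcell import env
print(env.close_job())"
```

```text
the job is handed in; nothing more can be done
None
```

I moved the orange-key clamp from the rack onto the stub until it touched the flange. I turned the key about 3.9 rad clockwise, let go and backed the arm clear. The job was handed in at about 24 s of the 64 s allowed.

- **Fit:** The ring went over the pipe and both barbs with no force I could tell from sensor noise. It met the flange at about 3–5 N, and the force along the stub stayed under about 7 N while tightening.
- **Torque:** The key read about 0.26 N m running free. The last five readings while turning were 0.36 to 0.42 N m (sensor noise about ±0.03), against a snug value of about 0.4 and a crack limit of 0.5. With the key stopped but still held, it read 0.32 N m.
- **Final pictures:** Taken after letting go, they show the band against the flange past both barbs and the key upright. The spare clamps and the other objects in view looked unmoved.

**Checks that fell short:**
- The last joint's torque reading and the wrist moment disagreed in absolute value, though both rose by about 0.13–0.15 N m.
- I did not re-grip the key after release to confirm it is still snug.
- In the pictures the rest looked several millimetres further out than I assumed; I did not measure how the housing sits over it.

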